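# Fill the objective drying tray and hold its recessed reset

### The arm

A 6-joint arm with a two-finger parallel gripper is mounted at the origin on the work surface. World frame = base frame: x ahead of the robot, y to its left, z up, the work surface at z = 0. Lengths are in m, angles in degrees, forces in N, time in s.
With the tool pointing down it reaches from about 0.25 to 0.775 m from the base axis. Payload 4 kg.
Tool frame: the origin (TCP) lies at the very end of the fingers, on their centre line; the grasp point (between the pads) lies r.pinch_z behind it (r.pinch_z is the distance from the TCP to the grasp point, in m); z points along the fingers, y is the line along which they close (so a half turn about z gives the same grasp; the last joint's range is limited). The gripper opens to 94 mm and grips with 3 to 60 N. Pads are 16 mm wide; open, the fingers measure 119 mm over their backs; the gripper's body (75 mm by 177 mm) begins 78 mm behind the grasp point.
Start: joints at [68.062, 4.996, 78.535, -0, 96.463, -5.907], TCP at [0.152, 0.529, 0.206] pointing down, gripper open.
Joint ranges: [-177.83, 177.83], [-43.37, 116.18], [15.69, 146.23], [-61.86, 241.86], [9.47, 152.12], [-147.06, 147.06]. Speed limits (degrees/s): [159.86, 159.86, 180, 180, 180, 180].

### API

Orientations are given as a 3x3 rotation matrix whose columns are the frame's x, y, z axes.
In Python, from cell import r, capture, calibration gives the robot as it stands.
- The arm moves only by the tool step_arm, never from a script. Its argument "rows" is text: rows parted by semicolons, each of 7 numbers parted by spaces: the turn, a rotation vector about the tool's x, y, z in units of 0.12 rad (1.0 is 0.12 rad), then the shift along the tool's x, y, z in units of 5 cm (1.0 is 5 cm), then the opening, from -1 (shut) to 1 (fully open). A call has 1 to 12 rows; each row shifts and turns the commanded pose from where the row before left it, along the tool's axes as they then stand; what a row does not reach is not made up. A row lasts 1/12 s, in which the tool goes at most 41.7 mm and 7.16 degrees, less where a joint would pass 70% of its speed; a pose out of reach is approached as far as the arm can. A call with a number of a shift or a turn outside -1 to 1 is refused whole. A call with a gripper value outside its range is refused whole. The fingers move at their own pace and stop on an object; "newtons" is the grip in N (left out, the last holds). Time passes only in rows, so rows that do not move let the fingers close. It gives the time, the measured TCP pose, the force, the opening and the grip force at its end, in the units of the state.
- r.state(): the state, without advancing time (a new reading comes with each control period).
- capture(name): name is "side" or "top" or "wrist"; returns the picture (384x512x3 uint8, red, green, blue); there is no depth.
- calibration(name): a dict with "mtx" (3x3 intrinsics, pixels), "rvec" (rotation vector, rad) and "tvec" (3), from world to camera coordinates, as OpenCV has them; the wrist camera has in their place "tool_from_camera" (4x4, takes a point from camera to tool coordinates, whose origin is the TCP and whose axes are the flange's). Camera axes: x right, y down, z forward; pixel columns grow to the right and rows downward; lengths in m; the calibration is good to about 2 mm. The wrist camera is an equidistant fisheye: a pixel r from the principal point sees the ray r / f radians off the axis. A picture is of the moment at which its call begins: read the wrist's pose just before it. calibration takes no time and is no camera call.
- r.close_job(): hands the job in; it is judged then, once.
The state is a dict: "clock": time; "qpos": joint angles; "joint_vel": joint speeds; "effort": joint torques, N m; "position": TCP position; "orientation": TCP orientation; "ft_force": force on the tool from outside, world axes, zero at the start; "ft_torque": the same for the moment, N m; "gripper_width": opening from 0.0 (shut) to 1.0 (fully open); "grasp_force": force on a finger pad.
Only numpy, scipy, OpenCV 4.12 (cv2) and the standard library are available. Lean on these libraries where they do the work, as an engineer would, in place of code of your own. Each camera call takes 0.05 s, during which the arm holds its last target. There are 200 camera calls.

### The job

Pack the orange-capped objective canister and the blue filter-cube case upright into the drying station's tray, beside the teal-capped canister that is already there, so that all three stand side by side on the tray floor. Then take the green-handled stylus from its stand, reach its tip through the small hole with the yellow rim in the station's cover and push the red reset button underneath all the way down; finish while still gripping the stylus and holding the button down. Leave the other things on the bench where they are.

Things in the scene. Friction and masses are not known exactly. Their poses are not given: they have to be found in the camera images.
- station: Drying station, fixed to the bench: cream base 100 (x) x 246 (y) x 8 mm. Origin at the centre of its underside. Its +y end carries the open tray, its -y end a control block 96 x 76 mm whose grey cover's top is 50 mm above the bench. It may be turned about the vertical.
- tray_floor (a point): Centre of the tray's inner floor, 8 mm above the bench, axes as the station's. The tray is 56 mm wide inside along x and 152 mm long inside along y; its walls are 4 mm thick and rise 16 mm above the floor. The three items fit in one row along y, 50 mm apart, with about 5 mm between them; any order will do.
- aperture (a point): Centre of the round 16 mm hole in the control block's cover, at the cover's top face (50 mm above the bench, 83 mm from the station's origin towards its -y). The cover is 6 mm thick; the hole goes straight down, marked by a flat yellow ring. The red button's 15 mm wide face lies 22 mm below this point.
- reset_button (a joint): Red spring button below the hole: 0 released, grows as it is pressed straight down, 0.006 m fully down. Its push rises from 2 N to 5 N at the stop; it springs back when let go.
- canister: Loose objective canister, upright cylinder 46 mm in diameter and 62 mm high, black with an orange cap (cap fixed); about 140 g. Origin at the centre of its underside, z along its axis.
- cube_case: Loose filter-cube case, blue upright block 44 x 44 mm and 58 mm high with an amber disc on top; about 160 g. Origin at the centre of its underside, x and y normal to its side faces.
- canister_in: A like canister (46 mm in diameter, 62 mm high) with a teal cap, loose, standing already at the tray's +y end, its centre about 50 mm from the tray's centre. It stays in the tray. Origin at the centre of its underside.
- stylus: Stylus standing upright, tip down, in its stand; about 50 g. Origin at the tip's end, z up along it to the handle. Steel shaft 6 mm in diameter and 40 mm long, then a brass collar 22 x 22 x 4 mm (40 to 44 mm above the tip), then a green square handle 12 x 12 mm from 44 to 110 mm above the tip, faces normal to its x and y. The collar rests on the stand, the tip 5 mm above the bench; it lifts straight out.
- stylus_stand: Aluminium block 56 x 56 x 45 mm, fixed to the bench, with a 9 mm hole straight down its middle for the stylus. Origin at the centre of its underside.
- oil_bottle: Small amber bottle, 36 mm in diameter, 75 mm high, loose; to be left alone. Origin at the centre of its underside.
- objective: Steel microscope objective standing on its nose, 30 mm in diameter, 50 mm high, loose; to be left alone. Origin at the centre of its underside.
- slide_box: Wooden slide box 90 x 170 x 35 mm, loose; to be left alone. Origin at the centre of its underside.
- dish: Glass dish 90 mm in diameter, 16 mm high, loose; to be left alone. Origin at the centre of its underside.
- lens_brush: Brush lying on the bench, loose; to be left alone. Origin on its underside.

How it is judged:
By the outcome, as a careful person would: the job done as asked, in the order asked, and still so for the second after the job is handed in, while the arm keeps its last pose, push and grip.
It also fails if it takes over 64 s, if anything falls off the work surface, if the arm or the gripper's body presses on something with over 40 N, if the wrist force passes 120 N, or if a joint passes its speed limit or range.

## Working session

There is one attempt and no reset: what is moved stays moved. The work goes in short steps, Python scripts to look and compute and a tool call to move; the robot and the scene stay as the last step left them, time stands still between calls to the robot, and variables do not carry over. Pictures are saved under pics/ and viewed, at most 10 in all, crops included, and the job is handed in when it is done.

Besides the shell and the picture viewer there is one more tool, called after "Request:" as a command line: name --argument value ..., lists and objects as JSON in quotes. step_arm: Moves the arm, as the interface text tells. Shifts and turns lie within -1 to 1; 1 stands for 5 cm of shift or 0.12 rad of turn. Its arguments: {"type":"object","properties":{"rows":{"type":"string"},"newtons":{"type":"number"}},"required":["rows"]}

```bash
mkdir -p pics; ls
python3 - <<'E'
from cell import r,capture,calibration
import cv2,numpy as np
print(r.pinch_z, r.state()['position'], r.state()['orientation'])
for n in ['top','side','wrist']:
    im=capture(n); cv2.imwrite(f'pics/{n}0.png',cv2.cvtColor(im,cv2.COLOR_RGB2BGR))
    c=calibration(n); print(n,{k:np.round(v,4).tolist() for k,v in c.items()})
a=cv2.imread('pics/top0.png');cv2.imwrite('pics/top0b.png',cv2.resize(a,(800,600),interpolation=cv2.INTER_CUBIC))
a=cv2.imread('pics/side0.png');cv2.imwrite('pics/side0b.png',cv2.resize(a,(800,600),interpolation=cv2.INTER_CUBIC))
E
```

```text
pics
0.0188 [0.15167884 0.52810182 0.20431362] [[-9.61107698e-01  2.76172621e-01 -8.22600663e-04]
 [ 2.76173752e-01  9.61105570e-01 -2.03524757e-03]
 [ 2.28526421e-04 -2.18327282e-03 -9.99997591e-01]]
top {'mtx': [[390.8625, 0.0, 250.1999], [0.0, 390.8625, 193.9881], [0.0, 0.0, 1.0]], 'rvec': [2.1573, -2.1811, 0.0895], 'tvec': [-0.0189, 0.5921, 1.1004]}
side {'mtx': [[396.4292, 0.0, 251.0414], [0.0, 396.4292, 190.9362], [0.0, 0.0, 1.0]], 'rvec': [2.2643, -0.166, 0.054], 'tvec': [-0.5559, 0.0858, 1.0002]}
wrist {'mtx': [[297.3186, 0.0, 259.8414], [0.0, 297.3186, 188.3839], [0.0, 0.0, 1.0]], 'tool_from_camera': [[-0.0005, -0.9601, -0.2796, 0.0803], [1.0, -0.0001, -0.0013, -0.0006], [0.0012, -0.2796, 0.9601, -0.178], [0.0, 0.0, 0.0, 1.0]]}
```

View pics/top0b.png

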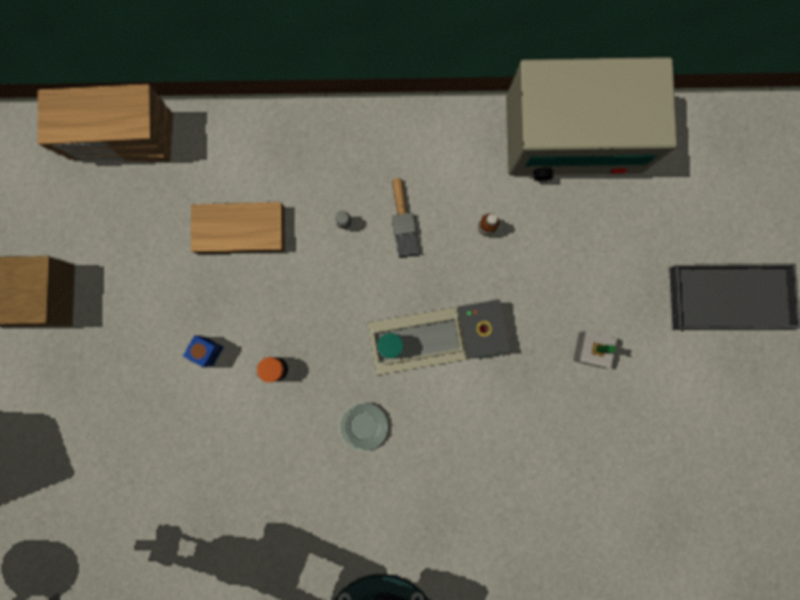

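View pics/side0b.png

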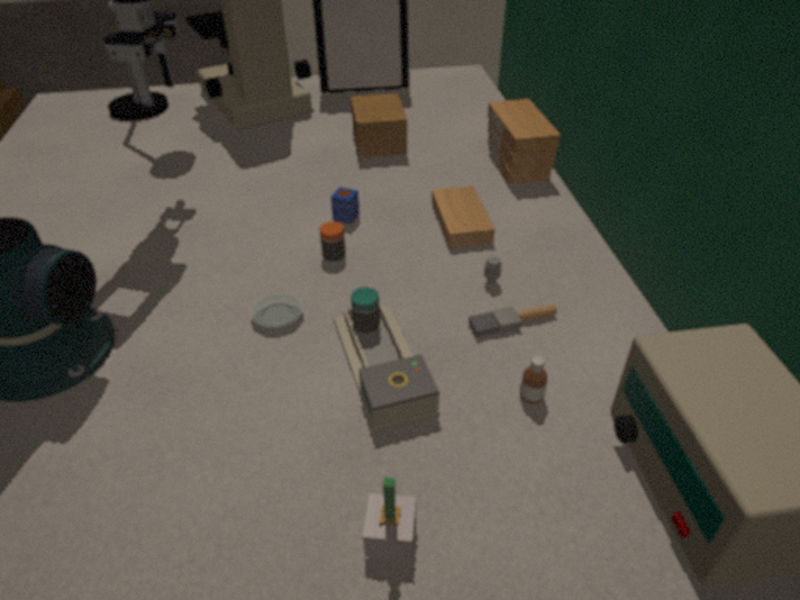

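Top view (800x600): orange canister (271,369), case (202,350), teal (390,345), yellow ring (484,328), and the stylus stand around (598,349). The side view shows the same layout, with everything standing upright.

```bash
cat > h.py <<'E'
from cell import r,capture,calibration
import cv2,numpy as np
from scipy.spatial.transform import Rotation as R
def ray(name,uv,st=None):
    c=calibration(name); K=c['mtx']; uv=np.array(uv,float)
    if name=='wrist':
        d=(uv-[K[0,2],K[1,2]])/K[0,0]; t=np.hypot(*d); v=np.r_[d/max(t,1e-9)*np.sin(t),np.cos(t)]
        T=np.eye(4);T[:3,:3]=st['orientation'];T[:3,3]=st['position'];T=T@c['tool_from_camera']
        return T[:3,3],T[:3,:3]@v
    Rm=cv2.Rodrigues(np.array(c['rvec'],float))[0]; t=np.array(c['tvec']).ravel()
    return -Rm.T@t, Rm.T@np.r_[(uv[0]-K[0,2])/K[0,0],(uv[1]-K[1,2])/K[1,1],1]
def at(name,uv,z,st=None):
    o,d=ray(name,uv,st); return (o+d*(z-o[2])/d[2])[:2]
def blobs(im,lo,hi,amin=8):
    h=cv2.cvtColor(im,cv2.COLOR_RGB2HSV); m=cv2.inRange(h,np.array(lo),np.array(hi))
    m=cv2.morphologyEx(m,cv2.MORPH_CLOSE,np.ones((3,3),np.uint8))
    n,l,s,c=cv2.connectedComponentsWithStats(m)
    return [(int(s[i,4]),c[i].round(1).tolist(),s[i,:4].tolist(),l==i) for i in sorted(range(1,n),key=lambda i:-s[i,4]) if s[i,4]>=amin]
HSV=dict(orange=((4,170,90),(14,255,255)),blue=((105,130,40),(130,255,255)),teal=((75,120,40),(95,255,255)),
 yellow=((18,140,90),(32,255,255)),green=((45,110,40),(72,255,255)),cream=((15,30,120),(32,110,255)))
def go(p,yaw=None):
    s=r.state();O=np.array(s['orientation']);d=O.T@(np.array(p)-s['position'])/.05
    print('shift tool units',d.round(2)," tilt err",O[:,2].round(4))
    if yaw is not None: # desired tool y direction angle (deg, mod 180)
        a=np.degrees(np.arctan2(O[1,1],O[0,1])); e=(yaw-a+90)%180-90
        t=np.array([[np.sin(np.radians(yaw)),np.cos(np.radians(yaw)),0],[-np.cos(np.radians(yaw)),np.sin(np.radians(yaw)),0],[0,0,-1]]).T
        if np.dot(t[:,1],O[:,1])<0: t[:,:2]*=-1
        print('yaw err',e.round(2),'rotvec units',(R.from_matrix(O.T@t).as_rotvec()/.12).round(3),'then shift',(t.T@(np.array(p)-s['position'])/.05).round(2), 'q6',s['qpos'][5])
E
python3 - <<'E'
from h import *
im=cv2.cvtColor(cv2.imread('pics/top0.png'),cv2.COLOR_BGR2RGB)
Z=dict(orange=.062,blue=.058,teal=.062,yellow=.05,green=.1,cream=.02)
for k,(lo,hi) in HSV.items():
    for a,c,b,m in blobs(im,lo,hi)[:3]:print(k,a,c,b,at('top',c,Z[k]).round(4))
print('coll',at('top',(597/1.5625,349/1.5625),.047), 'stand',at('top',(598/1.5625,349/1.5625),.045))
E
```

```text
orange 186 [172.5, 236.1] [165, 229, 16, 15] [0.4738 0.1911]
blue 151 [128.6, 224.1] [118, 215, 20, 19] [0.5083 0.3151]
teal 194 [249.4, 220.9] [242, 214, 16, 15] [ 0.5136 -0.0227]
teal 9 [402.0, 99.0] [398, 99, 9, 1] [ 0.8554 -0.4609]
yellow 411 [15.2, 185.2] [0, 166, 31, 41] [0.6225 0.6441]
yellow 36 [309.5, 209.8] [306, 206, 8, 9] [ 0.5432 -0.1919]
yellow 8 [0.1, 168.6] [0, 166, 2, 7] [0.6709 0.6898]
green 32 [387.5, 223.0] [382, 222, 12, 3] [ 0.5031 -0.3918]
cream 131773 [271.8, 221.4] [0, 38, 512, 346] [ 0.5124 -0.0868]
cream 478 [204.0, 368.9] [191, 355, 28, 29] [0.1037 0.1088]
cream 77 [118.9, 350.4] [114, 346, 11, 10] [0.1554 0.3482]
coll [ 0.50305685 -0.39459948] stand [ 0.50306581 -0.39704132]
```

View pics/wrist0.png

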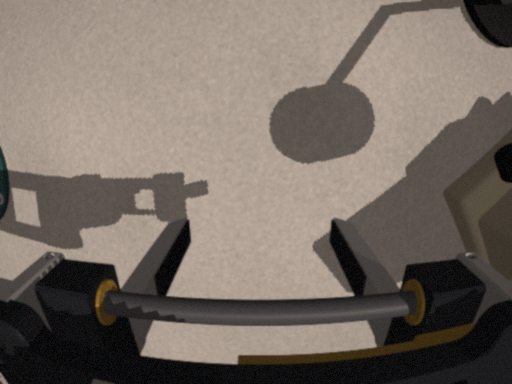

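The wrist view shows only bench, shadows and the fingers at the bottom. I'll move over the case.

```bash
python3 -c "
from h import *
go((.49,.29,.20))"
```

```text
shift tool units [-7.82 -2.71  0.1 ]  tilt err [-6.0e-04 -1.6e-03 -1.0e+00]
```

Request:
step_arm --rows "0 0 0 -.7 -.24 0 1;0 0 0 -.7 -.24 0 1;0 0 0 -.7 -.24 0 1;0 0 0 -.7 -.24 0 1;0 0 0 -.7 -.24 0 1;0 0 0 -.7 -.24 0 1;0 0 0 -.7 -.24 0 1;0 0 0 -.7 -.24 0 1;0 0 0 -.7 -.24 0 1;0 0 0 -.7 -.24 0 1;0 0 0 -.7 -.24 .1 1;0 0 0 0 0 0 1"

```text
clock: 1.15
position: [0.4896, 0.2908, 0.1984]
orientation: [[-0.959, 0.283, -0.0], [0.283, 0.959, -0.004], [-0.001, -0.003, -1.0]]
ft_force: [-0.2, 0.2, -0.8]
gripper_width: 0.999
grasp_force: 0.0
```

Run:
```python
from h import *
s=r.state();im=capture('wrist');cv2.imwrite('pics/w1.png',cv2.cvtColor(im,cv2.COLOR_RGB2BGR))
print(s['position'],s['clock'])
for k,z in (('orange',.062),('blue',.058)):
    for a,c,b,m in blobs(im,*HSV[k],40)[:2]:print(k,a,c,b,at('wrist',c,z,s).round(4))
```

```text
[0.48958005 0.29084339 0.19840697] 1.15
orange 1112 [175.7, 189.3] [158, 170, 36, 39] [0.4742 0.1943]
orange 377 [291.6, 187.3] [281, 177, 22, 22] [0.5088 0.3202]
blue 1157 [289.7, 180.9] [269, 158, 45, 50] [0.5023 0.3201]
```

View pics/w1.png

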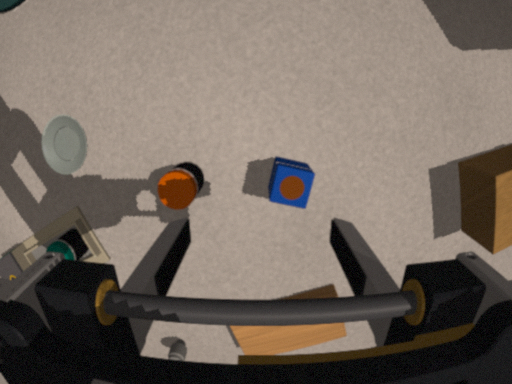

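The wrist view shows the case top with corners around (269,200), (275,166), (313,173), (307,208) and its disc at (291.6,187.3). The canister cap is at (176,189), with the dish and tray on the left.

Run:
```python
from h import *
s=r.state();im=cv2.cvtColor(cv2.imread('pics/w1.png'),cv2.COLOR_BGR2RGB)
h=cv2.cvtColor(im,cv2.COLOR_RGB2HSV);m=(h[...,0]>105)&(h[...,0]<130)&(h[...,1]>130)&(h[...,2]>120)
a,c,b,mm=blobs(im,*HSV['orange'],40)[1]
m=(m|mm)[150:215,260:320]; ys,xs=np.nonzero(m)
P=np.array([at('wrist',(x+260,y+150),.058,s) for x,y in zip(xs,ys)],np.float32)*1000
print(len(P),cv2.minAreaRect(P))
for q in [(269,200),(275,166),(313,173),(307,208)]: print(at('wrist',q,.058,s))
go((.509,.318,.15),63)
```

```text
1165 ((506.93341064453125, 323.0531311035156), (40.854026794433594, 41.766815185546875), 61.279048919677734)
[0.51460874 0.29431109]
[0.4787523 0.3113548]
[0.49809119 0.34998927]
[0.53632008 0.33363814]
shift tool units [-0.28  0.61  0.97]  tilt err [-0.0024 -0.0016 -1.    ]Traceback (most recent call last):
  File "<stdin>", line 9, in <module>
  File "h.py", line 28, in go
    print('yaw err',e.round(2),'rotvec units',(R.from_matrix(O.T@t).as_rotvec()/.12).round(3),'then shift',(t.T@(np.array(p)-s['position'])/.05).round(2), 'q6',s['qpos'][5])
                                               ~~~~~~~~~~~~~^^^^^^^
  File "scipy/spatial/transform/_rotation.pyx", line 1143, in scipy.spatial.transform._rotation.Rotation.from_matrix
ValueError: Non-positive determinant (left-handed or null coordinate frame) in rotation matrix 0: [[-7.27436303e-01  6.86172723e-01 -1.84935527e-03]
 [ 6.86169396e-01  7.27438592e-01  2.15782596e-03]
 [-2.82593371e-03 -3.00709957e-04  9.99995962e-01]].
```

```bash
sed -i 's/np.array(\[\[np.sin(np.radians(yaw)),np.cos(np.radians(yaw)),0\],\[-np.cos(np.radians(yaw)),np.sin(np.radians(yaw)),0\]/np.array([[-np.sin(np.radians(yaw)),np.cos(np.radians(yaw)),0],[np.cos(np.radians(yaw)),np.sin(np.radians(yaw)),0]/' h.py
python3 - <<'E'
from h import *
go((.508,.319,.08),62)
E
```

```text
shift tool units [-0.26  0.62  2.37]  tilt err [-0.0024 -0.0016 -1.    ]
yaw err -11.67 rotvec units [-0.019 -0.014  1.698] then shift [-0.12  0.66  2.38] q6 -48.35503037580296
```

Request:
step_arm --rows "0 0 .85 0 0 0 1;0 0 .85 0 0 0 1;0 0 0 -.12 .66 0 1;0 0 0 0 0 .7 1;0 0 0 0 0 .7 1;0 0 0 0 0 .7 1;0 0 0 0 0 .6 1;0 0 0 0 0 .4 1;0 0 0 0 0 .3 1;0 0 0 0 0 0 1"

```text
clock: 2.03
position: [0.5019, 0.3214, 0.0258]
orientation: [[-0.886, 0.464, -0.009], [0.464, 0.886, -0.004], [0.006, -0.007, -1.0]]
ft_force: [-1.0, -0.3, 0.2]
gripper_width: 0.999
grasp_force: 0.0
```

Request:
step_arm --rows "0 0 0 0 0 0 -1;0 0 0 0 0 0 -1;0 0 0 0 0 0 -1;0 0 0 0 0 0 -1;0 0 0 0 0 0 -1;0 0 0 0 0 0 -1;0 0 0 0 0 0 -1;0 0 0 0 0 0 -1" --newtons 25

```text
clock: 2.7
position: [0.5064, 0.3221, 0.0308]
orientation: [[-0.885, 0.465, 0.001], [0.465, 0.885, 0.001], [-0.0, 0.001, -1.0]]
ft_force: [-0.0, 1.4, 0.1]
gripper_width: 0.468
grasp_force: 0.4
```

Request:
step_arm --rows "0 0 0 0 0 0 -1;0 0 0 0 0 0 -1;0 0 0 0 0 -.3 -1;0 0 0 0 0 -.6 -1;0 0 0 0 0 -.7 -1;0 0 0 0 0 -.7 -1;0 0 0 0 0 -.7 -1;0 0 0 0 0 -.5 -1;0 0 0 0 0 0 -1"

```text
clock: 3.45
position: [0.5087, 0.3231, 0.2128]
orientation: [[-0.885, 0.465, 0.011], [0.465, 0.885, 0.005], [-0.007, 0.01, -1.0]]
ft_force: [0.7, 0.9, -0.9]
gripper_width: 0.466
grasp_force: 25.0
```

Run:
```python
from h import *
s=r.state();print(s['position'],s['gripper_width'],s['grasp_force'])
go((.54,-.13,.21),9.9)
```

```text
[0.50865885 0.32305495 0.21277535] 0.46648947195046053 24.976323544979095
shift tool units [-4.77 -7.73  0.01]  tilt err [ 0.0109  0.0055 -0.9999]
yaw err -52.38 rotvec units [0.104 0.017 7.618] then shift [-9.03 -0.94  0.06] q6 -35.242491554283866
```

Request:
step_arm --rows "0 0 .5 0 0 0 -1;0 0 .89 0 0 0 -1;0 0 .89 0 0 0 -1;0 0 .89 0 0 0 -1;0 0 .89 0 0 0 -1;0 0 .89 0 0 0 -1;0 0 .89 0 0 0 -1;0 0 .89 0 0 0 -1;0 0 .89 0 0 0 -1;0 0 0 -.4 0 0 -1;0 0 0 -.65 0 0 -1;0 0 0 -.65 0 0 -1"

```text
clock: 4.45
position: [0.5196, 0.2375, 0.2024]
orientation: [[-0.174, 0.985, -0.004], [0.985, 0.174, -0.002], [-0.001, -0.005, -1.0]]
ft_force: [1.3, -0.9, -2.2]
gripper_width: 0.465
grasp_force: 25.0
```

Request:
step_arm --rows "0 0 0 -.7 -.1 0 -1;0 0 0 -.7 -.1 0 -1;0 0 0 -.7 -.1 0 -1;0 0 0 -.7 -.1 0 -1;0 0 0 -.7 -.1 0 -1;0 0 0 -.7 -.1 0 -1;0 0 0 -.7 -.1 0 -1;0 0 0 -.7 -.1 0 -1;0 0 0 -.7 -.1 0 -1;0 0 0 -.6 0 0 -1;0 0 0 -.4 0 0 -1;0 0 0 0 0 0 -1"

```text
clock: 5.45
position: [0.5381, -0.1331, 0.2023]
orientation: [[-0.166, 0.986, -0.005], [0.986, 0.166, -0.001], [0.0, -0.005, -1.0]]
ft_force: [-0.9, 0.2, -2.1]
gripper_width: 0.471
grasp_force: 25.0
```

Run:
```python
from h import *
s=r.state();im=capture('wrist');cv2.imwrite('pics/w2.png',cv2.cvtColor(im,cv2.COLOR_RGB2BGR))
np.savez('w2.npz',position=s['position'],orientation=s['orientation'])
print(s['position'],s['clock'])
go((.54,-.13,.21),9.9)
for k,z in (('orange',.062),('teal',.070),('yellow',.05)):
    for a,c,b,m in blobs(im,*HSV[k],40)[:3]:print(k,a,c,b,at('wrist',c,z,s).round(4))
```

```text
[ 0.53812994 -0.13309994  0.20226182] 5.45
shift tool units [ 0.01  0.04 -0.15]  tilt err [-0.0045  0.0015 -1.    ]
yaw err 0.22 rotvec units [-0.035 -0.019 -0.032] then shift [ 0.01  0.04 -0.15] q6 -29.21199819816051
orange 1425 [259.8, 254.8] [237, 235, 46, 40] [ 0.5543 -0.2283]
orange 228 [395.2, 247.1] [387, 239, 19, 19] [ 0.7264 -0.1942]
teal 1399 [256.7, 74.5] [236, 54, 43, 42] [ 0.5167 -0.0239]
teal 563 [505.2, 253.5] [493, 219, 19, 59] [ 0.9422 -0.1841]
teal 79 [423.0, 336.1] [417, 327, 12, 20] [ 0.8434 -0.3457]
yellow 232 [177.5, 309.3] [174, 287, 11, 47] [ 0.4535 -0.349 ]
yellow 129 [394.3, 341.5] [375, 338, 33, 7] [ 0.8076 -0.3749]
yellow 127 [352.6, 347.4] [338, 344, 27, 7] [ 0.7336 -0.3884]
```

View pics/w2.png

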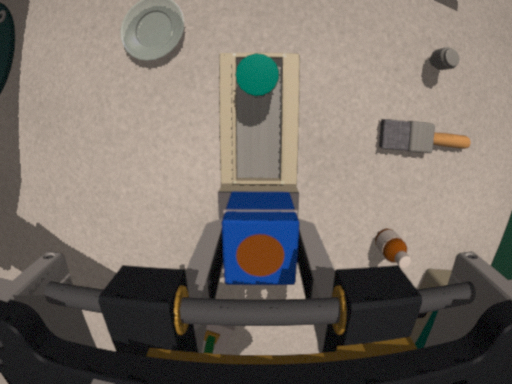

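The wrist view shows the tray aligned with the image: base edges at columns 220 and 298, teal cap at (257,74), tray's near end at row ~181. The case is held straight.

Run:
```python
from h import *
s=dict(np.load('w2.npz'));g=cv2.cvtColor(cv2.imread('pics/w2.png'),cv2.COLOR_BGR2GRAY).astype(int)
print('row prof',g[125:135,212:306].mean(0).astype(int).tolist())
print('col prof(260) 165..',g[165:200,250:270].mean(1).astype(int).tolist())
print('col prof(245) 46..',g[46:66,228:234].mean(1).astype(int).tolist())
for q,z in [((220,60),.008),((220,175),.008),((298,60),.008),((298,175),.008),((220,53),.008),((298,53),.008)]: print(q,at('wrist',q,z,s).round(4))
t=cv2.cvtColor(cv2.imread('pics/top0.png'),cv2.COLOR_BGR2RGB)
print('teal top',at('top',(249.4,220.9),.07))
```

```text
row prof [171, 172, 171, 171, 173, 172, 164, 143, 150, 166, 170, 171, 171, 171, 171, 171, 171, 170, 164, 151, 148, 160, 160, 140, 116, 128, 136, 138, 138, 137, 134, 130, 129, 129, 128, 127, 123, 123, 122, 123, 125, 129, 131, 130, 131, 132, 133, 133, 135, 136, 137, 137, 135, 136, 136, 134, 133, 133, 133, 132, 133, 133, 133, 132, 134, 132, 126, 103, 79, 90, 135, 160, 167, 170, 172, 174, 174, 174, 173, 174, 174, 174, 174, 174, 173, 166, 160, 167, 169, 167, 165, 164, 164, 164]
col prof(260) 165.. [134, 134, 134, 133, 133, 133, 134, 133, 133, 134, 133, 131, 124, 116, 117, 132, 156, 161, 145, 100, 92, 109, 114, 114, 113, 109, 91, 61, 46, 44, 45, 45, 45, 44, 45]
col prof(245) 46.. [163, 165, 165, 165, 164, 165, 167, 173, 176, 177, 174, 173, 173, 173, 172, 172, 172, 171, 166, 164]
(220, 60) [ 0.4668 -0.0063]
(220, 175) [ 0.4888 -0.1518]
(298, 60) [0.5617 0.0095]
(298, 175) [ 0.5884 -0.1349]
(220, 53) [0.4653 0.0026]
(298, 53) [0.5603 0.0184]
teal top [ 0.51337164 -0.02280072]
```

Run:
```python
from h import *
s=dict(np.load('w2.npz'))
y=np.array([-.168,.986]);c=np.array([.524,-.068])
for n,q,z in [('near wall top inner',(260,179.5),.024),('wall outer top',(260,183.5),.024),('cover edge',(260,186),.05),('base end',(260,53),.008),('teal',(256.7,74.5),.07)]:
    p=at('wrist',q,z,s);print(n,p.round(4),'along',((p-c)@y).round(4))
p=c-.051*y;print(p);go((p[0],p[1],.08),9.7)
```

```text
near wall top inner [ 0.5403 -0.145 ] along -0.0787
wall outer top [ 0.5412 -0.1501] along -0.0838
cover edge [ 0.5406 -0.146 ] along -0.0797
base end [0.5142 0.0098] along 0.0783
teal [ 0.5167 -0.0239] along 0.0447
[ 0.532568 -0.118286]
shift tool units [ 0.26 -0.06  2.45]  tilt err [-0.0045  0.0015 -1.    ]
yaw err 0.02 rotvec units [-0.035 -0.019 -0.002] then shift [ 0.26 -0.07  2.45] q6 -29.21199819816051
```

Request:
step_arm --rows "0 0 0 .26 -.08 0 -1;0 0 0 0 0 .6 -1;0 0 0 0 0 .7 -1;0 0 0 0 0 .7 -1;0 0 0 0 0 .5 -1;0 0 0 0 0 .2 -1;0 0 0 0 0 0 -1;0 0 0 0 0 0 -1"

```text
clock: 6.17
position: [0.533, -0.1157, 0.071]
orientation: [[-0.173, 0.985, 0.0], [0.985, 0.173, 0.0], [0.0, 0.0, -1.0]]
ft_force: [-0.4, -0.2, -0.7]
gripper_width: 0.467
grasp_force: 25.0
```

Run:
```python
from h import *
s=r.state();im=capture('wrist');s2=r.state()
print(s['position'],s2['position'],s['clock'],s2['orientation'][:,2])
np.savez('w3.npz',position=s['position'],orientation=s['orientation'])
a=cv2.cvtColor(im,cv2.COLOR_RGB2BGR);cv2.imwrite('pics/w3.png',a);cv2.imwrite('pics/w3b.png',cv2.resize(a[60:320,120:400],None,fx=2.3,fy=2.3,interpolation=cv2.INTER_CUBIC))
for k,z in (('teal',.070),): 
    for a,c,b,m in blobs(im,*HSV[k],40)[:1]:print(k,a,c,b,at('wrist',c,z,s).round(4))
```

```text
[ 0.53295634 -0.11572976  0.0709906 ] [ 0.53401626 -0.11640018  0.07238937] 6.1667 [ 2.98168653e-03 -6.24845954e-04 -9.99995360e-01]
teal 4214 [258.5, 82.0] [222, 46, 74, 73] [ 0.5168 -0.0235]
```

View pics/w3b.png

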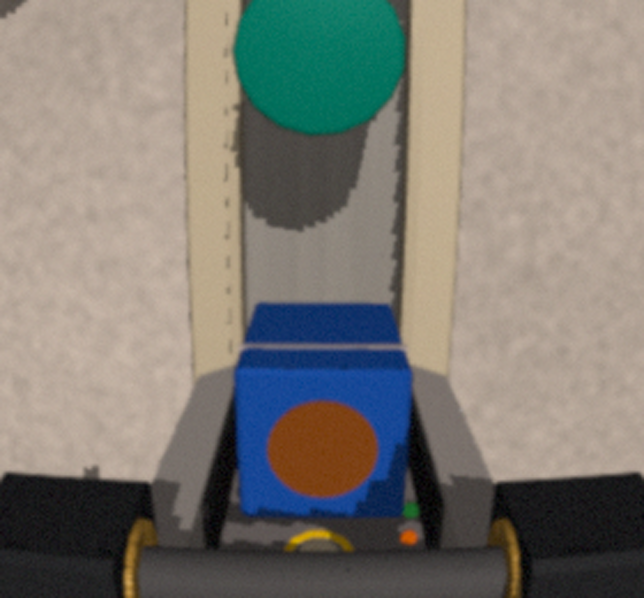

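The case bottom (crop columns 257–393) sits centred between the tray's inner walls (243–402). I'll shift it 2.5 mm towards the end wall and set it down.

Request:
step_arm --rows "0 0 0 -.05 0 0 -1;0 0 0 0 0 .3 -1;0 0 0 0 0 .2 -1;0 0 0 0 0 .1 -1;0 0 0 0 0 .04 -1;0 0 0 0 0 0 -1;0 0 0 0 0 0 -1;0 0 0 0 0 0 -1"

```text
clock: 6.88
position: [0.5362, -0.1183, 0.0441]
orientation: [[-0.172, 0.985, 0.007], [0.985, 0.172, 0.002], [0.0, 0.008, -1.0]]
ft_force: [-2.2, 5.8, 13.1]
gripper_width: 0.468
grasp_force: 25.0
```

Request:
step_arm --rows "0 0 0 0 0 0 -1;0 0 0 0 0 0 -1"

```text
clock: 7.05
position: [0.5362, -0.1183, 0.0441]
orientation: [[-0.172, 0.985, 0.007], [0.985, 0.172, 0.002], [0.0, 0.008, -1.0]]
ft_force: [-2.2, 7.5, 13.0]
gripper_width: 0.465
grasp_force: 25.0
```

Run:
```python
from h import *
s=r.state();im=capture('wrist');s2=r.state()
print(s['position'],s2['position'],s2['ft_force'],s2['ft_torque'],s2['orientation'][:,2])
a=cv2.cvtColor(im,cv2.COLOR_RGB2BGR);cv2.imwrite('pics/w4.png',a)
b=cv2.cvtColor(capture('side'),cv2.COLOR_RGB2BGR)
A=cv2.resize(a[60:320,120:400],None,fx=1.6,fy=2.0,interpolation=cv2.INTER_CUBIC);B=cv2.resize(b[170:280,200:290],(347,520),interpolation=cv2.INTER_CUBIC)
cv2.imwrite('pics/w4b.png',np.hstack([A,B]))
```

```text
[ 0.53618015 -0.11826286  0.04410428] [ 0.53619394 -0.11827214  0.04409608] [-3.1657571   5.60614927 12.52853036] [ 0.89846696  0.6761879  -0.06416335] [ 0.00738582  0.00174828 -0.9999712 ]
```

View pics/w4b.png

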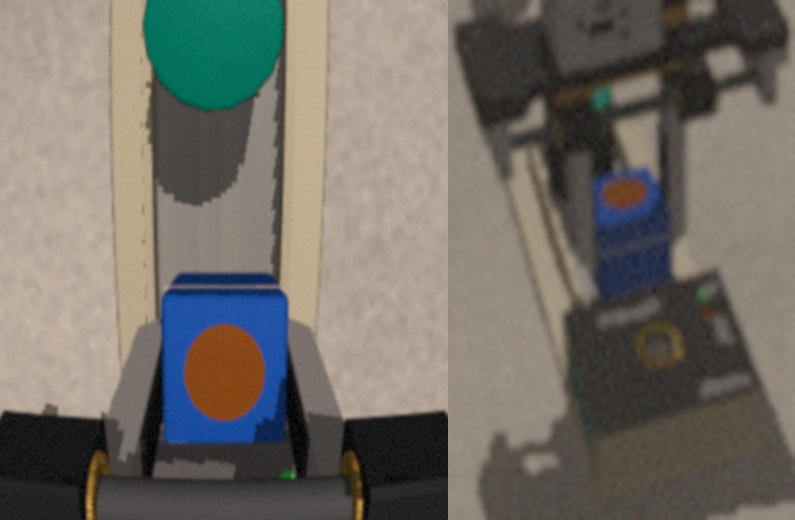

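Run:
```python
from h import *
s=r.state();y=np.array([-.168,.986]);x=np.array([.986,.168]);c=np.array([.524,-.068])
g=cv2.cvtColor(cv2.imread('pics/w4.png'),cv2.COLOR_BGR2HSV).astype(int)
print('row180',g[176:182,185:315,2].mean(0).astype(int).tolist())
print('col',g[180:215,250:262,2].mean(1).astype(int).tolist())
for n,q,z in [('caseL',(228,197),.01),('caseR',(294.5,197),.01),('tcp',None,0)]:
    p=at('wrist',q,z,s) if q else s['position'][:2];print(n,((p-c)@x).round(4),((p-c)@y).round(4))
for u in (195,200,214,217,296,299,315): p=at('wrist',(u,180),.024,s);p2=at('wrist',(u,180),.008,s);print(u,((p-c)@x).round(4),((p2-c)@x).round(4))
```

```text
row180 [184, 185, 187, 185, 181, 167, 157, 171, 184, 186, 185, 185, 187, 186, 186, 186, 186, 187, 186, 186, 185, 186, 185, 179, 169, 168, 177, 179, 180, 176, 151, 103, 84, 104, 130, 139, 142, 143, 143, 144, 143, 143, 142, 142, 140, 139, 139, 140, 140, 140, 139, 139, 139, 139, 137, 136, 136, 136, 139, 141, 141, 143, 142, 141, 141, 141, 139, 140, 140, 139, 137, 137, 139, 140, 143, 142, 143, 142, 141, 140, 142, 142, 141, 142, 141, 140, 140, 136, 138, 137, 138, 137, 137, 138, 137, 137, 136, 138, 137, 137, 139, 139, 139, 137, 134, 123, 102, 81, 71, 69, 99, 152, 175, 180, 181, 181, 184, 189, 192, 191, 191, 192, 191, 190, 190, 191, 191, 192, 192, 192]
col [139, 139, 140, 140, 139, 140, 140, 141, 140, 141, 141, 140, 140, 140, 138, 125, 103, 89, 83, 85, 85, 86, 99, 112, 95, 87, 91, 114, 147, 160, 164, 165, 165, 166, 167]
caseL -0.0194 -0.0399
caseR 0.0307 -0.0398
tcp 0.0035 -0.0516
195 -0.0409 -0.0445
200 -0.0374 -0.0406
214 -0.0274 -0.0299
217 -0.0253 -0.0276
296 0.0294 0.0316
299 0.0315 0.0339
315 0.0429 0.0461
```

The case has risen in the grip: its bottom caught on the end wall or the side wall. I'll lift, shift it away from the end wall, and look again.

Request:
step_arm --rows "0 0 0 0 0 -.3 -1;0 0 0 0 0 -.3 -1;0 0 0 .06 -.03 0 -1;0 0 0 .06 -.03 0 -1;0 0 0 0 0 0 -1;0 0 0 0 0 0 -1"

```text
clock: 7.65
position: [0.5285, -0.1137, 0.0674]
orientation: [[-0.172, 0.985, -0.002], [0.985, 0.172, 0.001], [0.001, -0.002, -1.0]]
ft_force: [1.0, 0.0, -2.2]
gripper_width: 0.469
grasp_force: 25.0
```

Run:
```python
from h import *
s=r.state();im=capture('wrist')
print(s['position'],s['ft_force'],s['orientation'][:,2])
y=np.array([-.168,.986]);x=np.array([.986,.168]);c=np.array([.524,-.068])
p=s['position'][:2];print('tcp',((p-c)@x).round(4),((p-c)@y).round(4))
a=cv2.cvtColor(im,cv2.COLOR_RGB2BGR);cv2.imwrite('pics/w5.png',a)
b=cv2.cvtColor(capture('side'),cv2.COLOR_RGB2BGR)
A=cv2.resize(a[150:320,170:350],(420,397),interpolation=cv2.INTER_CUBIC);B=cv2.resize(b[190:270,210:290],(380,397),interpolation=cv2.INTER_CUBIC)
cv2.imwrite('pics/w5b.png',np.hstack([A,B]))
```

```text
[ 0.52850571 -0.11371987  0.06740636] [ 1.00364533  0.04629478 -2.20167194] [-1.75931243e-03  6.97385561e-04 -9.99998209e-01]
tcp -0.0032 -0.0458
```

View pics/w5b.png

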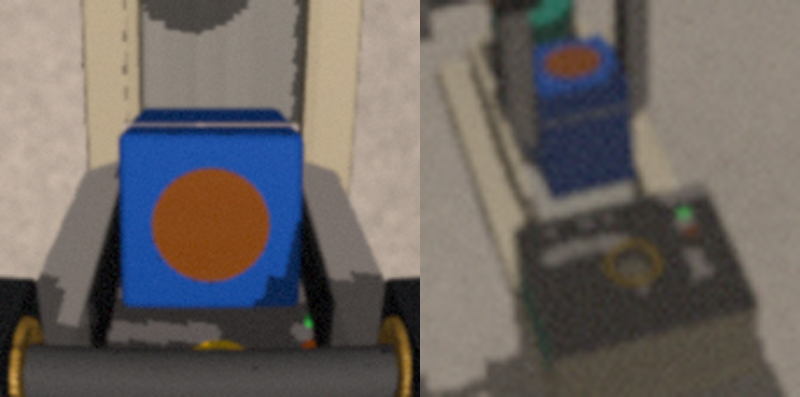

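Run:
```python
from h import *
s=r.state()
y=np.array([-.168,.986]);x=np.array([.986,.168]);c=np.array([.5254,-.070])
f=lambda p:(((p-c)@x*1000).round(1),((p-c)@y*1000).round(1))
for n,q,z in [('botfrontL',(230,196.3),.035),('botR',(290,196.3),.035),('topfrontL',(222,206.5),.09),('topfR',(299,206.5),.09),('toprearL',(222.5,281),.094),('topreR',(299,281),.094),('disc',(260,246),.093),('ringarc',(264,296.6),.05),('cover edge?',(240,281.5),.05)]:
    print(n,f(at('wrist',q,z,s)))
print('tcp',f(s['position'][:2]))
```

```text
botfrontL (np.float64(-25.7), np.float64(-31.0))
botR (np.float64(19.0), np.float64(-30.9))
topfrontL (np.float64(-24.5), np.float64(-19.4))
topfR (np.float64(18.4), np.float64(-19.3))
toprearL (np.float64(-26.0), np.float64(-66.5))
topreR (np.float64(20.6), np.float64(-66.3))
disc (np.float64(-3.2), np.float64(-42.4))
ringarc (np.float64(0.2), np.float64(-111.3))
cover edge? (np.float64(-18.8), np.float64(-96.5))
tcp (np.float64(-4.2), np.float64(-43.8))
```

Request:
step_arm --rows "0 0 0 .04 .08 0 -1;0 0 0 0 0 .2 -1;0 0 0 0 0 .2 -1;0 0 0 0 0 .1 -1;0 0 0 0 0 0 -1;0 0 0 0 0 0 -1" --newtons 15

```text
clock: 8.25
position: [0.5322, -0.1113, 0.0422]
orientation: [[-0.172, 0.985, -0.002], [0.985, 0.172, 0.001], [0.001, -0.002, -1.0]]
ft_force: [-0.2, 0.4, -2.0]
gripper_width: 0.467
grasp_force: 15.0
```

Request:
step_arm --rows "0 0 0 0 0 .04 -1;0 0 0 0 0 .04 -1;0 0 0 0 0 0 -1;0 0 0 0 0 0 -1"

```text
clock: 8.58
position: [0.533, -0.1115, 0.0396]
orientation: [[-0.172, 0.985, 0.0], [0.985, 0.172, 0.0], [-0.0, 0.0, -1.0]]
ft_force: [0.2, -0.6, -1.1]
gripper_width: 0.469
grasp_force: 15.0
```

Request:
step_arm --rows "0 0 0 0 0 .04 -1;0 0 0 0 0 .04 -1;0 0 0 0 0 .04 -1;0 0 0 0 0 0 -1;0 0 0 0 0 0 -1" --newtons 6

```text
clock: 9.0
position: [0.5337, -0.1128, 0.035]
orientation: [[-0.172, 0.985, 0.002], [0.985, 0.172, -0.003], [-0.003, 0.002, -1.0]]
ft_force: [-0.8, -3.5, 5.2]
gripper_width: 0.468
grasp_force: 6.0
```

Request:
step_arm --rows "0 0 0 0 0 0 .6;0 0 0 0 0 0 .7;0 0 0 0 0 0 .8;0 0 0 0 0 0 .8;0 0 0 0 0 -.2 .8;0 0 0 0 0 -.5 1;0 0 0 0 0 -.7 1;0 0 0 0 0 -.7 1;0 0 0 0 0 -.7 1;0 0 0 0 0 -.4 1;0 0 0 0 0 0 1;0 0 0 0 0 0 1"

```text
clock: 10.0
position: [0.5337, -0.1116, 0.1953]
orientation: [[-0.172, 0.985, 0.004], [0.985, 0.172, -0.001], [-0.002, 0.003, -1.0]]
ft_force: [-0.5, 0.0, 0.4]
gripper_width: 1.0
grasp_force: 0.0
```

Run:
```python
from h import *
s=r.state();im=capture('wrist')
print(s['position'],s['clock'])
np.savez('w6.npz',position=s['position'],orientation=s['orientation'])
cv2.imwrite('pics/w6.png',cv2.cvtColor(im,cv2.COLOR_RGB2BGR))
y=np.array([-.168,.986]);x=np.array([.986,.168]);c=np.array([.5254,-.070])
f=lambda p:(((p-c)@x*1000).round(1),((p-c)@y*1000).round(1))
for k,z in (('orange',.066),('blue',.066),('teal',.07),('yellow',.05)):
    for a,cc,b,m in blobs(im,*HSV[k],60)[:3]:print(k,a,cc,b,f(at('wrist',cc,z,s)))
go((.474,.1925,.2),9.7)
```

```text
[ 0.53374479 -0.11159542  0.19531263] 10.0
orange 414 [259.3, 186.7] [248, 176, 23, 23] (np.float64(1.9), np.float64(-50.1))
orange 205 [393.9, 262.9] [386, 255, 18, 18] (np.float64(175.9), np.float64(-151.8))
blue 1275 [259.1, 180.2] [239, 158, 41, 48] (np.float64(1.7), np.float64(-42.8))
teal 1490 [256.9, 94.5] [236, 74, 44, 43] (np.float64(-0.8), np.float64(47.4))
teal 479 [505.6, 256.0] [494, 223, 18, 56] (np.float64(391.5), np.float64(-161.3))
yellow 181 [257.3, 240.9] [247, 232, 22, 20] (np.float64(-0.3), np.float64(-122.8))
yellow 176 [98.9, 302.7] [95, 281, 11, 43] (np.float64(-244.1), np.float64(-240.3))
yellow 76 [426.3, 336.2] [417, 333, 18, 6] (np.float64(290.3), np.float64(-321.4))
shift tool units [ 6.19 -0.11 -0.14]  tilt err [-3.e-04  3.e-04 -1.e+00]
yaw err -0.2 rotvec units [-0.002 -0.003  0.028] then shift [ 6.19 -0.13 -0.14] q6 -27.672551378310644
```

View pics/w6.png

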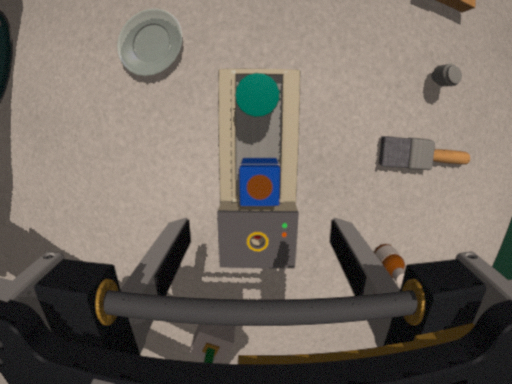

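The case stands upright in the tray at (259,187), 50 mm from the tray centre. The teal canister is at +47 mm, leaving a 52 mm gap, and the ring is at (257,241). On to the canister.

Request:
step_arm --rows "0 0 0 .4 0 0 1;0 0 0 .7 0 0 1;0 0 0 .7 0 0 1;0 0 0 .7 0 0 1;0 0 0 .7 0 0 1;0 0 0 .7 -.1 0 1;0 0 0 .7 0 0 1;0 0 0 .7 0 0 1;0 0 0 .6 0 0 1;0 0 0 .3 0 0 1;0 0 0 0 0 0 1;0 0 0 0 0 0 1"

```text
clock: 11.05
position: [0.4735, 0.1931, 0.191]
orientation: [[-0.174, 0.985, -0.004], [0.985, 0.174, -0.002], [-0.001, -0.005, -1.0]]
ft_force: [0.2, -0.4, -0.0]
gripper_width: 1.001
grasp_force: 0.0
```

Run:
```python
from h import *
s=r.state();im=capture('wrist');print(s['position'])
for a,cc,b,m in blobs(im,*HSV['orange'],60)[:2]:
    p=at('wrist',cc,.062,s);print(a,cc,p)
    if a>700: go((p[0],p[1],.03),9.7)
```

```text
[0.47351628 0.19310681 0.19103194]
1350 [261.8, 179.5] [0.47569042 0.19398954]
shift tool units [0.03 0.05 3.23]  tilt err [-0.0033 -0.0017 -1.    ]
yaw err -0.21 rotvec units [-0.03   0.009  0.03 ] then shift [0.03 0.04 3.23] q6 5.856512517562069
```

Request:
step_arm --rows "0 0 0 .02 .04 .6 1;0 0 0 0 0 .7 1;0 0 0 0 0 .7 1;0 0 0 0 0 .6 1;0 0 0 0 0 .4 1;0 0 0 0 0 .16 1;0 0 0 0 0 0 1;0 0 0 0 0 0 1"

```text
clock: 11.77
position: [0.4771, 0.1936, 0.0359]
orientation: [[-0.17, 0.985, 0.0], [0.985, 0.17, -0.0], [-0.0, 0.0, -1.0]]
ft_force: [-0.6, 0.3, -0.1]
gripper_width: 1.003
grasp_force: 0.0
```

Request:
step_arm --rows "0 0 0 0 0 0 -1;0 0 0 0 0 0 -1;0 0 0 0 0 0 -1;0 0 0 0 0 0 -1;0 0 0 0 0 0 -1;0 0 0 0 0 0 -1;0 0 0 0 0 0 -1;0 0 0 0 0 0 -1;0 0 0 0 0 0 -1;0 0 0 0 0 0 -1" --newtons 30

```text
clock: 12.6
position: [0.4764, 0.1944, 0.0355]
orientation: [[-0.172, 0.985, -0.0], [0.985, 0.172, 0.0], [0.0, -0.0, -1.0]]
ft_force: [-0.7, 0.1, 1.3]
gripper_width: 0.485
grasp_force: 30.0
```

Request:
step_arm --rows "0 0 0 0 0 -.2 -1;0 0 0 0 0 -.5 -1;0 0 0 0 0 -.6 -1;0 0 0 0 0 -.6 -1;0 0 0 0 0 -.4 -1;0 0 0 0 0 0 -1;0 0 0 0 0 0 -1"

```text
clock: 13.18
position: [0.4773, 0.1946, 0.1517]
orientation: [[-0.172, 0.985, 0.003], [0.985, 0.172, 0.001], [0.0, 0.003, -1.0]]
ft_force: [0.2, -0.0, -2.0]
gripper_width: 0.483
grasp_force: 30.0
```

Run:
```python
from h import *
s=r.state();im=capture('wrist');cv2.imwrite('pics/w7.png',cv2.cvtColor(im,cv2.COLOR_RGB2BGR))
for a,cc,b,m in blobs(im,*HSV['orange'],60)[:2]:
    p=at('wrist',cc,s['position'][2]+.030,s);print(a,cc,b,p, 'tool offset mm',np.array(s['orientation']).T@np.r_[p-s['position'][:2],0]*1000)
y=np.array([-.168,.986]);x=np.array([.986,.168]);c=np.array([.5254,-.070])
p=c-.0018*y;go((p[0],p[1],.13),9.7);print(s['position'])
```

```text
4501 [259.5, 244.6] [221, 207, 77, 75] [0.47705271 0.19920433] tool offset mm [4.62393235e+00 5.09785801e-01 3.03986070e-03]
shift tool units [-5.41  0.06  0.39]  tilt err [-9.e-04 -2.e-04 -1.e+00]
yaw err -0.19 rotvec units [-0.008  0.001  0.028] then shift [-5.41  0.08  0.39] q6 5.983908242938165
[0.47734463 0.19456155 0.15170525]
```

Request:
step_arm --rows "0 0 0 -.3 .08 0 -1;0 0 0 -.6 0 0 -1;0 0 0 -.7 0 0 -1;0 0 0 -.7 0 0 -1;0 0 0 -.7 0 0 -1;0 0 0 -.7 0 0 -1;0 0 0 -.7 0 0 -1;0 0 0 -.6 0 0 -1;0 0 0 -.3 0 0 -1;0 0 0 -.16 0 0 -1;0 0 0 0 0 0 -1;0 0 0 0 0 0 -1"

```text
clock: 14.23
position: [0.5265, -0.0732, 0.1487]
orientation: [[-0.172, 0.985, -0.003], [0.985, 0.172, 0.002], [0.002, -0.003, -1.0]]
ft_force: [0.7, 0.5, -1.0]
gripper_width: 0.485
grasp_force: 30.0
```

Run:
```python
from h import *
s=r.state();im=capture('wrist');cv2.imwrite('pics/w8.png',cv2.cvtColor(im,cv2.COLOR_RGB2BGR))
y=np.array([-.168,.986]);x=np.array([.986,.168]);c=np.array([.5254,-.070])
f=lambda p:(((p-c)@x*1000).round(1),((p-c)@y*1000).round(1))
print(s['position'],f(s['position'][:2]))
for k,z in (('orange',s['position'][2]+.0265),('teal',.07)):
    for a,cc,b,m in blobs(im,*HSV[k],60)[:2]:print(k,a,cc,b,f(at('wrist',cc,z,s)))
g=cv2.cvtColor(im,cv2.COLOR_RGB2GRAY).astype(int);print(g[18:24,205:315].mean(0).astype(int).tolist())
```

```text
[ 0.52652714 -0.07316002  0.1487474 ] (np.float64(0.6), np.float64(-3.3))
orange 4550 [259.5, 244.9] [221, 207, 78, 76] (np.float64(1.2), np.float64(-0.7))
teal 2007 [257.9, 137.6] [233, 112, 51, 52] (np.float64(-0.7), np.float64(48.1))
[157, 156, 154, 155, 155, 157, 158, 158, 160, 159, 158, 156, 154, 155, 156, 157, 158, 159, 158, 159, 158, 157, 158, 158, 158, 159, 160, 159, 158, 155, 154, 154, 155, 154, 154, 153, 155, 157, 156, 158, 158, 157, 155, 154, 154, 156, 155, 153, 154, 155, 157, 159, 159, 159, 160, 159, 157, 156, 154, 153, 155, 156, 157, 156, 154, 154, 151, 153, 156, 158, 156, 154, 152, 151, 151, 153, 154, 156, 155, 156, 155, 156, 155, 155, 153, 154, 154, 156, 157, 157, 156, 157, 155, 155, 155, 154, 154, 153, 154, 154, 156, 157, 158, 158, 159, 158, 155, 156, 157, 157]
```

Request:
step_arm --rows "0 0 0 -.02 -.01 .3 -1;0 0 0 0 0 .5 -1;0 0 0 0 0 .5 -1;0 0 0 0 0 .2 -1;0 0 0 0 0 .2 -1;0 0 0 0 0 .1 -1;0 0 0 0 0 .1 -1;0 0 0 0 0 0 -1;0 0 0 0 0 0 -1"

```text
clock: 15.03
position: [0.5272, -0.0743, 0.0558]
orientation: [[-0.173, 0.985, 0.0], [0.985, 0.173, -0.0], [-0.0, 0.0, -1.0]]
ft_force: [-0.0, 0.4, -1.0]
gripper_width: 0.435
grasp_force: 29.0
```

Request:
step_arm --rows "0 0 0 0 0 .05 -1;0 0 0 0 0 .05 -1;0 0 0 0 0 .05 -1;0 0 0 0 0 0 -1;0 0 0 0 0 0 -1"

```text
clock: 15.45
position: [0.5266, -0.0746, 0.0473]
orientation: [[-0.172, 0.985, -0.001], [0.985, 0.172, 0.001], [0.001, -0.001, -1.0]]
ft_force: [0.4, -0.8, -1.1]
gripper_width: 0.433
grasp_force: 28.9
```

Run:
```python
from h import *
s=r.state();im=capture('wrist');a=cv2.cvtColor(im,cv2.COLOR_RGB2BGR);cv2.imwrite('pics/w9.png',a)
y=np.array([-.168,.986]);x=np.array([.986,.168]);c=np.array([.5254,-.070])
f=lambda p:(((p-c)@x*1000).round(1),((p-c)@y*1000).round(1))
print(s['position'],f(s['position'][:2]),s['gripper_width'])
for k,z in (('orange',s['position'][2]+.0265),('teal',.07),('blue',.066),('green',.1)):
    for aa,cc,b,m in blobs(im,*HSV[k],60)[:2]:print(k,aa,cc,b,f(at('wrist',cc,z,s)))
b=cv2.cvtColor(capture('side'),cv2.COLOR_RGB2BGR)
A=cv2.resize(a[60:320,120:400],(430,400),interpolation=cv2.INTER_CUBIC);B=cv2.resize(b[180:270,205:290],(370,400),interpolation=cv2.INTER_CUBIC)
cv2.imwrite('pics/w9b.png',np.hstack([A,B]))
```

```text
[ 0.52657938 -0.07456827  0.0472873 ] (np.float64(0.4), np.float64(-4.7)) 0.43301125469832774
orange 6205 [259.7, 210.5] [216, 166, 88, 90] (np.float64(1.1), np.float64(18.9))
orange 275 [261.4, 294.4] [244, 289, 36, 11] (np.float64(2.3), np.float64(-37.3))
teal 5651 [250.9, 123.8] [208, 82, 87, 85] (np.float64(-3.7), np.float64(65.3))
blue 1731 [260.9, 280.5] [228, 267, 67, 33] (np.float64(2.0), np.float64(-31.9))
blue 583 [263.2, 257.7] [232, 247, 60, 17] (np.float64(3.3), np.float64(-14.9))
```

View pics/w9b.png

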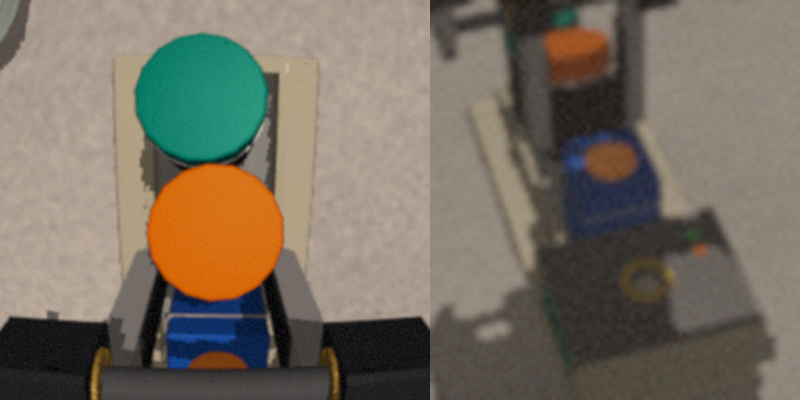

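The canister slipped forward about 18 mm in the grip and its wedge is pressing the teal one. I'll release, go up, and measure again.

Request:
step_arm --rows "0 0 0 0 0 0 -.05;0 0 0 0 0 0 0.05;0 0 0 0 0 0 .2;0 0 0 0 0 0 .6;0 0 0 0 0 0 1;0 0 0 0 0 -.3 1;0 0 0 0 0 -.6 1;0 0 0 0 0 -.7 1;0 0 0 0 0 -.7 1;0 0 0 0 0 -.7 1;0 0 0 0 0 0 1;0 0 0 0 0 0 1"

```text
clock: 16.55
position: [0.5286, -0.0752, 0.2012]
orientation: [[-0.172, 0.985, 0.006], [0.985, 0.172, -0.001], [-0.002, 0.006, -1.0]]
ft_force: [0.0, -0.0, -1.2]
gripper_width: 0.999
grasp_force: 0.0
```

```bash
cat > m.py <<'E'
from h import *
import sys
s=r.state();im=capture('wrist');cv2.imwrite(sys.argv[1],cv2.cvtColor(im,cv2.COLOR_RGB2BGR))
y=np.array([-.168,.986]);x=np.array([.986,.168]);c=np.array([.5254,-.070])
f=lambda p:tuple((np.array([(p-c)@x,(p-c)@y])*1000).round(1).tolist())
print(s['position'],f(s['position'][:2]),s['clock'],s['gripper_width'])
for k,z in (('orange',.07),('teal',.07),('blue',.066),('yellow',.05)):
    for aa,cc,b,m in blobs(im,*HSV[k],60)[:2]:
        n=cv2.findContours(m.astype(np.uint8),0,2)[0][0]; e=cv2.fitEllipse(n) if len(n)>5 else 0
        P=np.array([at('wrist',q,z,s) for q in n[:,0]]); P=(P-c)@np.c_[x,y]*1000
        print(k,aa,cc,'pos',f(at('wrist',cc,z,s)),'extent x',P[:,0].min().round(1),P[:,0].max().round(1),'y',P[:,1].min().round(1),P[:,1].max().round(1))
E
python3 m.py pics/w10.png
```

```text
[ 0.52863747 -0.07521797  0.2012335 ] (2.3, -5.7) 16.55 0.9993548935036374
orange 1372 [258.0, 170.5] pos (1.9, 4.0) extent x -19.5 23.4 y -18.9 26.1
orange 350 [258.3, 217.9] pos (2.3, -50.4) extent x -9.3 14.4 y -62.8 -38.6
teal 1387 [253.8, 128.6] pos (-2.5, 48.7) extent x -23.2 18.5 y 27.2 71.2
teal 492 [505.1, 254.8] pos (399.5, -126.8) extent x 375.6 433.8 y -169.2 -73.8
blue 1138 [258.3, 210.4] pos (2.3, -42.9) extent x -19.3 23.4 y -72.3 -16.6
yellow 163 [256.2, 264.5] pos (-0.2, -123.3) extent x -13.3 12.4 y -136.4 -110.7
yellow 157 [98.8, 303.1] pos (-247.2, -209.3) extent x -259.7 -225.2 y -252.5 -166.1
```

Everything has settled: orange at +4, teal at +48.7, case at −50.4. I'll head to the stylus and check heights with the fixed cameras.

Run:
```python
from h import *
go((.503,-.33,.25),9.7)
```

```text
shift tool units [-4.94 -1.35 -1.03]  tilt err [ 1.5e-03 -2.0e-04 -1.0e+00]
yaw err -0.2 rotvec units [0.012 0.004 0.028] then shift [-4.95 -1.34 -1.03] q6 -24.087329423632905
```

Request:
step_arm --rows "0 0 0 -.4 -.1 -.1 1;0 0 0 -.7 -.2 -.2 1;0 0 0 -.7 -.2 -.2 1;0 0 0 -.7 -.2 -.2 1;0 0 0 -.7 -.2 -.2 1;0 0 0 -.7 -.2 -.1 1;0 0 0 -.6 -.2 0 1;0 0 0 -.4 0 0 1;0 0 0 0 0 0 1;0 0 0 0 0 0 1"

```text
clock: 17.43
position: [0.5042, -0.3276, 0.2446]
orientation: [[-0.17, 0.985, -0.004], [0.985, 0.17, 0.004], [0.005, -0.004, -1.0]]
ft_force: [-0.3, 0.1, 1.4]
gripper_width: 0.999
grasp_force: 0.0
```

```bash
python3 m.py pics/w11.png
python3 - <<'E'
from h import *
T=capture('top');S=capture('side')
for n,i in(('top1',T),('side1',S)):cv2.imwrite(f'pics/{n}.png',cv2.cvtColor(i,cv2.COLOR_RGB2BGR))
S0=cv2.cvtColor(cv2.imread('pics/side0.png'),cv2.COLOR_BGR2RGB);T0=cv2.cvtColor(cv2.imread('pics/top0.png'),cv2.COLOR_BGR2RGB)
def tri(c1,c2):
    o1,d1=ray('top',c1);o2,d2=ray('side',c2);A=np.c_[d1,-d2];t=np.linalg.lstsq(A,o2-o1,rcond=None)[0]
    return ((o1+d1*t[0]+o2+d2*t[1])/2).round(4),np.linalg.norm(o1+d1*t[0]-o2-d2*t[1]).round(4)
for k in('orange','teal','blue'):
  for nm,a,b in(('before',T0,S0),('now',T,S)):
    A=blobs(a,*HSV[k]);B=[q for q in blobs(b,*HSV[k]) if 180<q[1][0]<300 and 100<q[1][1]<260]
    for q in A[:2]:print(nm,k,'top',q[0],q[1],q[2],at('top',q[1],.07).round(4))
    for q in B[:3]:print(nm,k,'side',q[0],q[1],q[2])
    if A and B:print(tri(A[0][1],B[0][1]))
s=r.state();im=cv2.cvtColor(cv2.imread('pics/w11.png'),cv2.COLOR_BGR2RGB)
for q in blobs(im,*HSV['green'],20)[:3]:print('green',q[:3],at('wrist',q[1],.115,s))
E
```

```text
[ 0.50417556 -0.32760114  0.2446494 ] (-64.2, -250.4) 17.4333 0.9985524312891794
orange 184 [315.9, 14.3] pos (2.3, -56.6) extent x -8.5 13.5 y -65.4 -44.3
orange 100 [435.9, 110.8] pos (168.9, -164.7) extent x 160.7 180.9 y -173.0 -158.1
teal 64 [490.2, 221.2] pos (311.5, -326.8) extent x 305.2 318.5 y -358.3 -294.0
blue 982 [311.1, 21.1] pos (-3.0, -64.8) extent x -24.8 22.4 y -86.6 -34.1
yellow 170 [311.0, 69.3] pos (-0.8, -123.9) extent x -13.4 12.0 y -136.4 -110.6
yellow 151 [98.7, 302.5] pos (-349.5, -489.1) extent x -364.0 -324.7 y -536.6 -441.6
before orange top 186 [172.5, 236.1] [165, 229, 16, 15] [0.4739 0.1894]
before orange side 94 [212.1, 146.3] [205, 142, 15, 10]
(array([0.4743, 0.1916, 0.0595]), np.float64(0.001))
now orange top 195 [265.4, 217.1] [258, 210, 16, 15] [ 0.5234 -0.0671]
now orange top 37 [284.7, 213.3] [282, 210, 7, 7] [ 0.5333 -0.1204]
now orange side 195 [238.8, 201.2] [230, 194, 18, 15]
(array([ 0.5234, -0.0672,  0.066 ]), np.float64(0.0002))
before teal top 194 [249.4, 220.9] [242, 214, 16, 15] [ 0.5134 -0.0228]
before teal top 9 [402.0, 99.0] [398, 
[... 156 characters left out ...]
 [249.2, 221.5] [242, 214, 16, 15] [ 0.5117 -0.0222]
now teal top 138 [179.6, 6.7] [167, 0, 25, 14] [1.1376 0.174 ]
now teal side 130 [231.9, 189.7] [225, 185, 16, 11]
(array([ 0.5115, -0.0222,  0.0666]), np.float64(0.0006))
before blue top 151 [128.6, 224.1] [118, 215, 20, 19] [0.5081 0.3113]
before blue side 41 [220.0, 126.2] [213, 123, 15, 7]
(array([0.5078, 0.318 , 0.0491]), np.float64(0.0015))
now blue top 155 [284.1, 213.9] [276, 205, 18, 18] [ 0.5316 -0.1188]
now blue side 90 [244.1, 218.7] [235, 212, 22, 13]
now blue side 9 [249.7, 210.6] [247, 210, 6, 3]
(array([ 0.5308, -0.1197,  0.0567]), np.float64(0.0028))
green (255, [251.7, 228.9], [246, 214, 12, 29]) [ 0.50652193 -0.38442059]
```

Run:
```python
from h import *
c=calibration('side')
def pr(p):return cv2.projectPoints(np.array([p],float),np.array(c['rvec'],float),np.array(c['tvec'],float),np.array(c['mtx'],float),None)[0].ravel().round(1)
a=np.linspace(0,2*np.pi,36)
for n,xy in(('teal',(.5117,-.0222)),('orange',(.5234,-.0671))):
  for z in(.062,.07,.08):
    q=np.array([pr((xy[0]+.023*np.cos(t),xy[1]+.023*np.sin(t),z)) for t in a]);print(n,z,q.min(0),q.max(0))
S=cv2.cvtColor(cv2.imread('pics/side1.png'),cv2.COLOR_BGR2RGB)
for k in('orange','teal'):
  for q in blobs(S,*HSV[k]):
    if 180<q[1][0]<300 and 150<q[1][1]<260:
      m=q[3];print(k,q[1],[(int(i),int(m[i].sum()),int(np.nonzero(m[i])[0].mean())) for i in np.nonzero(m.any(1))[0]])
```

```text
teal 0.062 [223.  185.3] [241.4 197.1]
teal 0.07 [222.8 182.8] [241.3 194.6]
teal 0.08 [222.5 179.8] [241.1 191.5]
orange 0.062 [229.4 196.2] [248.4 208.8]
orange 0.07 [229.2 193.7] [248.3 206.4]
orange 0.08 [229.  190.6] [248.2 203.2]
orange [238.8, 201.2] [(194, 3, 239), (195, 6, 238), (196, 11, 239), (197, 14, 238), (198, 16, 238), (199, 17, 239), (200, 17, 239), (201, 18, 238), (202, 18, 238), (203, 17, 239), (204, 16, 238), (205, 15, 239), (206, 13, 239), (207, 8, 238), (208, 6, 239)]
teal [231.9, 189.7] [(185, 6, 233), (186, 12, 232), (187, 14, 232), (188, 15, 232), (189, 15, 232), (190, 16, 232), (191, 16, 232), (192, 15, 232), (193, 10, 230), (194, 7, 229), (195, 4, 228)]
```

Request:
step_arm --rows "0 0 0 -.5 -.1 0 1;0 0 0 -.5 -.1 0 1;0 0 0 -.26 -.02 0 1;0 0 0 0 0 0 1;0 0 0 0 0 0 1"

```text
clock: 18.0
position: [0.5053, -0.3903, 0.2476]
orientation: [[-0.173, 0.985, -0.0], [0.985, 0.173, 0.001], [0.001, -0.0, -1.0]]
ft_force: [-0.2, 0.1, 0.2]
gripper_width: 1.001
grasp_force: 0.0
```

Run:
```python
from h import *
s=r.state();im=capture('wrist');cv2.imwrite('pics/w12.png',cv2.cvtColor(im,cv2.COLOR_RGB2BGR))
np.savez('w12.npz',position=s['position'],orientation=s['orientation'])
print(s['position'],s['clock'])
h=cv2.cvtColor(im,cv2.COLOR_RGB2HSV)
for q in blobs(im,*HSV['green'],20)[:2]:
    print('green',q[:3],at('wrist',q[1],.082,s),cv2.minAreaRect(np.argwhere(q[3])[:,::-1].astype(np.float32)))
    x0,y0,w,hh=q[2]
for nm,(lo,hi) in dict(brass=((8,90,60),(32,255,255)),stand=((0,0,190),(180,22,255)),stand2=((0,0,150),(180,30,255))).items():
    for q in blobs(im,lo,hi,40):
        if abs(q[1][0]-x0)<60 and abs(q[1][1]-y0)<60: print(nm,q[:3],cv2.minAreaRect(np.argwhere(q[3])[:,::-1].astype(np.float32)))
# coarse char map
sub=h[y0-30:y0+50:2,x0-34:x0+46:2]
for row in sub: print(''.join('G' if 45<=a<=75 and b>90 else 'B' if 8<=a<=33 and b>95 else '#' if v>190 else '+' if v>150 else '-' if v>90 else ' ' for a,b,v in row))
```

```text
[ 0.5053213  -0.39026079  0.24755761] 18.0
green (212, [258.9, 179.5], [253, 168, 12, 23]) [ 0.5064362  -0.39882868] ((259.11541748046875, 179.07693481445312), (10.915057182312012, 21.954147338867188), 7.125016689300537)
brass (153, [258.6, 168.9], [249, 162, 21, 16]) ((259.0689697265625, 171.6724395751953), (16.938533782958984, 16.93853187561035), 23.198589324951172)
++++++++++++++++++++++++++++++++++++++++
+++++++++++++++--+++++++++++++++++++++++
+++++++++++++++----+++++++++++++++++++++
++++++++++++++--------++++++++++++++++++
++++++++++++++++++------++++++++++++++++
++++++++++++++++++++------++++++++++++++
+++++++++++++++++++++++-----++++++++++++
+++++++++++++++++++++++++------+++++++++
+++++++++++++++++++++++++++------+++++++
+++++++++++++++++++++++++++++-----++++++
++++++++++++++++++++++++++++++++--++++++
++++++++++++++++++++++++++++++++++++++++
++++++++++++++++++BB-+++++++++++++++++++
+++++++++++++++++-BBBB-+++++++++++++++++
+++++++++++++++++BBBBBBBB+++++++++++++++
++++++++++++++++-BBGGBBBBB++++++++++++++
++++++++++++++++BBBGGGGBB+++++++++++++++
++++++++-+++++++BB GGGGBB+++++++
[... 210 characters left out ...]
+++
+++++++---++++++-GGGGGG-++++++++++++++++
++++++-  ---++++-GGGGGG-++++++++++++++++
++++++-     -----GGGGG-+++++++++++++++++
++++++---    ---    GG-+++++++++++++++++
++++++++--    --    --++++++++++++++++++
+++++++++--  -   -  --++++++++++++++++++
+++++++++++---      ----++++++++++++++++
+++++++++++++---        -+++++++++++++++
++++++++++++++-   --   --+++++++++++++++
++++++++++++++- --------++++++++++++++++
+++++++++++++-----++++--++++++++++++++++
+++++++++++++-   -++++++++++++++++++++++
++++++++++++-   -+++++++++++++++++++++++
++++++++++++-----+++++++++++++++++++++++
+++++++++++++++-++++++++++++++++++++++++
++++++++++++++++++++++++++++++++++++++++
++++++++++++++++++++++++++++++++++++++++
```

Run:
```python
from h import *
s=dict(np.load('w12.npz'))
print('collar',at('wrist',(259.07,171.7),.049,s),'handle top',at('wrist',(257,187),.115,s))
go((.505,-.397,.071),-14)
```

```text
collar [ 0.50621299 -0.39689133] handle top [ 0.50449017 -0.3990577 ]
shift tool units [-0.14 -0.03  3.54]  tilt err [ 0.     0.001 -1.   ]
yaw err -23.97 rotvec units [-0.    -0.009  3.487] then shift [-0.14  0.03  3.54] q6 -52.716351907874355
```

Request:
step_arm --rows "0 0 .87 0 0 0 1;0 0 .87 0 0 0 1;0 0 .87 0 0 0 1;0 0 .88 0 0 0 1;0 0 0 -.15 .03 .3 1;0 0 0 0 0 .7 1;0 0 0 0 0 .7 1;0 0 0 0 0 .7 1;0 0 0 0 0 .6 1;0 0 0 0 0 .3 1;0 0 0 0 0 .15 1;0 0 0 0 0 0 1"

```text
clock: 19.05
position: [0.5042, -0.3967, 0.0735]
orientation: [[0.242, 0.97, -0.003], [0.97, -0.242, 0.003], [0.002, -0.003, -1.0]]
ft_force: [0.4, -0.2, -0.4]
gripper_width: 1.002
grasp_force: 0.0
```

Request:
step_arm --rows "0 0 0 0 0 0 -1;0 0 0 0 0 0 -1;0 0 0 0 0 0 -1;0 0 0 0 0 0 -1;0 0 0 0 0 0 -1;0 0 0 0 0 0 -1;0 0 0 0 0 0 -1;0 0 0 0 0 0 -1;0 0 0 0 0 0 -1;0 0 0 0 0 0 -1;0 0 0 0 0 0 -1;0 0 0 0 0 0 -1" --newtons 30

```text
clock: 20.05
position: [0.5047, -0.399, 0.0754]
orientation: [[0.244, 0.97, -0.0], [0.97, -0.244, 0.0], [0.0, -0.0, -1.0]]
ft_force: [0.3, -0.5, 0.3]
gripper_width: 0.182
grasp_force: 0.0
```

Request:
step_arm --rows "0 0 0 0 0 0 -1;0 0 0 0 0 0 -1;0 0 0 0 0 0 -1;0 0 0 0 0 0 -1;0 0 0 0 0 0 -1"

```text
clock: 20.47
position: [0.5047, -0.399, 0.0753]
orientation: [[0.244, 0.97, -0.0], [0.97, -0.244, 0.0], [0.0, -0.0, -1.0]]
ft_force: [-0.4, -0.3, -1.0]
gripper_width: 0.127
grasp_force: 30.0
```

Request:
step_arm --rows "0 0 0 0 0 -.2 -1;0 0 0 0 0 -.4 -1;0 0 0 0 0 -.5 -1;0 0 0 0 0 -.5 -1;0 0 0 0 0 -.4 -1;0 0 0 0 0 0 -1;0 0 0 0 0 0 -1" --newtons 45

```text
clock: 21.05
position: [0.5054, -0.3997, 0.1776]
orientation: [[0.244, 0.97, 0.003], [0.97, -0.244, -0.003], [-0.002, 0.004, -1.0]]
ft_force: [-0.7, 0.6, -1.3]
gripper_width: 0.124
grasp_force: 45.0
```

Run:
```python
from h import *
s=r.state();im=capture('wrist');cv2.imwrite('pics/w13.png',cv2.cvtColor(im,cv2.COLOR_RGB2BGR))
print(s['position'],s['gripper_width'],s['grasp_force'])
O=np.array(s['orientation']);p=s['position']
h=cv2.cvtColor(im,cv2.COLOR_RGB2HSV)
for nm,(lo,hi),dz in (('green',HSV['green'],0.),('brass',((8,90,60),(32,255,255)),.0264)):
  for q in blobs(im,lo,hi,40)[:3]:
    w=at('wrist',q[1],p[2]-dz,s);print(nm,q[:3],'tool off mm',(O.T@np.r_[w-p[:2],0]*1000).round(1)[:2])
y=np.array([-.168,.986]);x=np.array([.986,.168]);c=np.array([.5254,-.070])
t=c-.0015*x-.1233*y;print('ring',t);go((t[0],t[1],.175),None)
sub=h[180:300:3,200:320:2]
for row in sub: print(''.join('G' if 45<=a<=75 and b>90 else 'B' if 8<=a<=33 and b>95 else '#' if v>190 else '+' if v>150 else '-' if v>90 else ' ' for a,b,v in row))
```

```text
[ 0.50542906 -0.39966153  0.17756087] 0.12350713942924138 44.99979257583618
green (1194, [259.9, 237.1], [248, 206, 24, 59]) tool off mm [-4.7  1.3]
brass (459, [259.8, 205.6], [245, 197, 31, 24]) tool off mm [8.  1.3]
brass (450, [282.4, 354.8], [242, 348, 72, 15]) tool off mm [-149.9   23.5]
brass (261, [284.8, 312.3], [281, 288, 8, 50]) tool off mm [-92.2  23.2]
ring [ 0.5446354 -0.1918258]
shift tool units [ 4.21 -0.23  0.  ]  tilt err [ 1.e-04  0.e+00 -1.e+00]
++++++++++++++++++++++++++++---+++++++++++-+++++++++++++++++
++++++++++++++++++++++++++++++++++++++++++-+++++++++++++++++
++++++++++++++++++++++++++++++++++++++++++++++++++++++++++++
++++++++++++++++++++++++++++++++++++++++++-+++++++++++++++++
+++++++++++++++++++++++++++++---++++++++++++++++++++++++++++
++++++++++++++++++++++++++++-  --+++++++++-+++++++++++++++++
+++++++++++++++++++++++BBBBBBBBBBBBBBB++++-+++++++++++++++++
+++++++++++++++++++++--BBBBBBBBBBBBBBB-----+++++++++++++++++
++++++++++++++++++++- -BBBBBBBBBBBBBBB-   -+++++++++++++++++
++++++++++++++++++++- -BBBBGGGGGGGBBBB    -+++++++++++++++++
++++++++++++++++++++
[... 1094 characters left out ...]
------  G GGGGGGGGGG  ------------+++++++++-
++++++++++-------- ---   -+++++-       ---------  +++++-    
     -----          -    -++++--       ----        ----     
                         -++-+--  -    ---                  
                               -- -    ---                  
                         ------        ---                  
                       B +++++-- -     ---                  
               G         ----- --      --                   
   B             BB    B   -           -  BB                
                 BBB       --- - --      BBB                
                BBBB   B   ---       B   BBB                
                BBBB   G       -         BBBB
```

Request:
step_arm --rows "0 0 0 .3 -.03 0 -1;0 0 0 .6 -.04 0 -1;0 0 0 .7 -.04 0 -1;0 0 0 .7 -.04 0 -1;0 0 0 .7 -.04 0 -1;0 0 0 .6 -.04 0 -1;0 0 0 .4 0 0 -1;0 0 0 .14 0 .2 -1;0 0 0 0 0 .4 -1;0 0 0 0 0 .2 -1;0 0 0 0 0 0 -1;0 0 0 0 0 0 -1"

```text
clock: 22.1
position: [0.5427, -0.1955, 0.1332]
orientation: [[0.245, 0.97, -0.004], [0.97, -0.245, 0.002], [0.001, -0.004, -1.0]]
ft_force: [0.9, -0.1, -0.3]
gripper_width: 0.121
grasp_force: 45.0
```

```bash
cat > t.py <<'E'
from h import *
import sys
s=r.state();im=capture('wrist');cv2.imwrite(sys.argv[1],cv2.cvtColor(im,cv2.COLOR_RGB2BGR))
O=np.array(s['orientation']);p=s['position'];print(p,s['ft_force'],s['clock'])
h=cv2.cvtColor(im,cv2.COLOR_RGB2HSV)
for nm,(lo,hi),z in (('yellow',HSV['yellow'],.05),('brass',((8,90,60),(32,255,255)),p[2]-.0264)):
  for q in blobs(im,lo,hi,30)[:5]:
    w=at('wrist',q[1],z,s);print(nm,q[:3],'tool off mm',(O.T@np.r_[w-p[:2],0]*1000).round(1)[:2])
y0,y1=int(sys.argv[2]),int(sys.argv[3])
for row in h[y0:y1:3,205:325:2]: print(''.join('G' if 45<=a<=75 and b>90 else 'Y' if 18<=a<=33 and b>140 and v>90 else 'B' if 8<=a<=33 and b>95 else '#' if v>170 else '+' if v>120 else '-' if v>70 else ' ' for a,b,v in row))
E
python3 t.py pics/w14.png 130 250
```

```text
[ 0.5427347  -0.19553622  0.13323253] [ 0.87789847 -0.12666183 -0.28777518] 22.1
yellow (623, [260.2, 197.3], [246, 175, 30, 45]) tool off mm [-3.9  1.3]
yellow (171, [285.2, 313.5], [283, 290, 5, 46]) tool off mm [-141.6   29.3]
yellow (151, [304.8, 351.5], [294, 348, 29, 10]) tool off mm [-208.2   57.2]
yellow (121, [339.7, 348.9], [330, 345, 25, 10]) tool off mm [-208.   102.4]
yellow (95, [234.3, 305.9], [233, 291, 4, 32]) tool off mm [-130.5  -27.3]
brass (2449, [202.1, 58.3], [174, 31, 58, 56]) tool off mm [113.7 -38.2]
brass (2433, [250.7, 353.7], [97, 340, 268, 24]) tool off mm [-147.2   -7.9]
brass (793, [260.4, 197.0], [245, 174, 32, 47]) tool off mm [14.7  1.6]
brass (769, [229.2, 116.8], [214, 102, 31, 31]) tool off mm [ 72.2 -19.8]
brass (642, [441.0, 156.1], [428, 141, 30, 33]) tool off mm [ 48.  144.9]
#++++++-BBBBBBBBB-++++++++++--++######++-----####+#####+#+++
#+-+++++++------+++++++++-----++---++--------+######+##++###
##+++++++++++++++++++-------------------------+##+++#+#####+
###-++++++++++++++----------------------------+##+++#######+
###+-++++++++++----------- 
[... 1468 characters left out ...]
GBYYB --------------------++#
+++##+++------------BYYYGGGGGGGGBYBB ------------------+####
+++##++++-------------B-GGGGGGGGG-----------------+++#+++###
+++##++++------------- GGGGGGGGGG -------------+++##########
+###+++#++------------ GGGGGGGGGG ---------++######+########
++#+#++++++----------- GGGGGGGGGG --------+++###########+###
++#####+++#+----------GGGGGGGGGGG --------+++###############
+##+++++++#++---------GGGGGGGGGGG ---------++#######+#######
##++++++++#+--------- GGGGGGGGGGGG---------++#######+#######
########++++--------- GGGGGGGGGGGG ---------+##++##++++#####
#++####+++++--------- GGGGGGGGGGGG ---------++########++#+##
####+####++---------- GGGGGGGGGGGG ----------+##+#########+#
```

Run:
```python
from h import *
s=r.state();O=np.array(s['orientation']);p=np.array(s['position'])
im=cv2.cvtColor(cv2.imread('pics/w14.png'),cv2.COLOR_BGR2RGB);h=cv2.cvtColor(im,cv2.COLOR_RGB2HSV)
f=lambda q,z:(O.T@np.r_[at('wrist',q,z,s)-p[:2],0]*1000).round(1)[:2]
print('ring',f((261.5,187),.05),f((261.5,188.5),.05),'ring top edge',f((261,175),.05))
c=calibration('wrist');T=np.array(c['tool_from_camera']);Ti=np.linalg.inv(T)
def proj(t):
    q=Ti[:3,:3]@t+Ti[:3,3];th=np.arctan2(np.hypot(q[0],q[1]),q[2]);k=297.3186*th/np.hypot(q[0],q[1]);return (k*q[:2]+[259.84,188.38]).round(1)
for ox in (0,.002,.004,.006):
    print(ox,'collar front-bottom',proj(np.array([ox+.011,0.,.0304])),'front-top',proj(np.array([ox+.011,0,.0264])),'back-top',proj(np.array([ox-.011,0,.0264])),'left/right',proj(np.array([ox+.011,-.011,.0264])),proj(np.array([ox+.011,.011,.0264])),'tip',proj(np.array([ox,0,.0704])))
print('V col 261', h[170:225,259:263,2].mean(1).astype(int).tolist());print('S',h[170:225,259:263,1].mean(1).astype(int).tolist())
print('V side col 249', h[170:225,248:251,2].mean(1).astype(int).tolist());print('S',h[170:225,248:251,1].mean(1).astype(int).tolist())
```

```text
ring [5.5 2.7] [4.1 2.7] ring top edge [16.9  2.2]
0 collar front-bottom [258.1 200.1] front-top [258.1 201.8] back-top [258.2 229.5] left/right [243.  201.8] [273.2 201.8] tip [258.4 197.5]
0.002 collar front-bottom [258.1 197.5] front-top [258.1 199.2] back-top [258.2 227.1] left/right [242.9 199.2] [273.3 199.2] tip [258.4 195.3]
0.004 collar front-bottom [258.1 194.9] front-top [258.1 196.6] back-top [258.2 224.6] left/right [242.9 196.6] [273.3 196.6] tip [258.4 193.1]
0.006 collar front-bottom [258.1 192.3] front-top [258.1 194. ] back-top [258.1 222.2] left/right [242.8 194. ] [273.3 193.9] tip [258.4 190.9]
V col 261 [91, 92, 91, 95, 121, 169, 200, 197, 162, 107, 82, 90, 95, 94, 93, 92, 92, 98, 112, 114, 98, 90, 91, 90, 89, 88, 92, 103, 121, 143, 150, 151, 152, 151, 149, 128, 84, 76, 76, 78, 75, 76, 77, 76, 78, 78, 76, 78, 75, 76, 77, 77, 74, 76, 76]
S [29, 26, 23, 38, 102, 193, 246, 235, 183, 117, 134, 207, 223, 235, 226, 240, 242, 244, 214, 157, 93, 63, 48, 34, 35, 35, 61, 131, 180, 193, 188, 186, 187, 188, 188, 182, 150, 180, 196, 180, 202, 195, 203, 199, 188, 182, 195, 186, 192, 189, 190, 196, 201, 201, 194]
V side col 249 [92, 90, 92, 93, 90, 91, 91, 92, 97, 109, 125, 150, 177, 191, 194, 191, 187, 186, 185, 186, 186, 188, 192, 191, 183, 173, 154, 129, 122, 142, 149, 147, 149, 147, 147, 148, 147, 146, 146, 145, 147, 145, 146, 144, 145, 145, 142, 140, 131, 114, 91, 67, 58, 60, 56]
S [23, 31, 25, 26, 27, 25, 27, 28, 44, 72, 106, 159, 201, 227, 227, 227, 222, 217, 216, 216, 217, 229, 226, 225, 213, 194, 182, 179, 183, 190, 190, 192, 187, 191, 187, 188, 190, 188, 193, 192, 184, 190, 188, 189, 190, 187, 189, 177, 148, 126, 98, 58, 61, 55, 71]
```

Request:
step_arm --rows "0 0 0 .03 .02 0 -1;0 0 0 0 0 0 -1;0 0 0 0 0 .15 -1;0 0 0 0 0 .15 -1;0 0 0 0 0 .12 -1;0 0 0 0 0 .1 -1;0 0 0 0 0 .1 -1;0 0 0 0 0 0 -1;0 0 0 0 0 0 -1"

```text
clock: 22.9
position: [0.5451, -0.1941, 0.1038]
orientation: [[0.244, 0.97, -0.001], [0.97, -0.244, 0.001], [0.0, -0.001, -1.0]]
ft_force: [0.7, 0.5, -0.8]
gripper_width: 0.128
grasp_force: 45.0
```

Request:
step_arm --rows "0 0 0 0 0 .06 -1;0 0 0 0 0 .06 -1;0 0 0 0 0 .05 -1;0 0 0 0 0 0 -1;0 0 0 0 0 0 -1"

```text
clock: 23.32
position: [0.5458, -0.1944, 0.0966]
orientation: [[0.244, 0.97, 0.001], [0.97, -0.244, -0.0], [-0.0, 0.001, -1.0]]
ft_force: [0.4, 0.3, 2.0]
gripper_width: 0.125
grasp_force: 45.0
```

Request:
step_arm --rows "0 0 0 0 0 .05 -1;0 0 0 0 0 .04 -1;0 0 0 0 0 .03 -1;0 0 0 0 0 0 -1;0 0 0 0 0 0 -1"

```text
clock: 23.73
position: [0.5459, -0.1945, 0.092]
orientation: [[0.244, 0.97, 0.002], [0.97, -0.244, -0.001], [-0.0, 0.002, -1.0]]
ft_force: [-1.8, 1.1, 8.9]
gripper_width: 0.128
grasp_force: 45.0
```

Request:
step_arm --rows "0 0 0 0 0 .03 -1;0 0 0 0 0 .03 -1;0 0 0 0 0 0 -1;0 0 0 0 0 0 -1;0 0 0 0 0 0 -1"

```text
clock: 24.15
position: [0.546, -0.1945, 0.0917]
orientation: [[0.244, 0.97, 0.003], [0.97, -0.244, -0.001], [-0.001, 0.003, -1.0]]
ft_force: [-5.5, 2.0, 17.7]
gripper_width: 0.126
grasp_force: 45.0
```

```bash
python3 m.py pics/w15.png
python3 - <<'E'
from h import *
S=capture('side');T=capture('top')
for n,im,zz in(('side',S,0),('top',T,0)):
  for k in('orange','teal','blue'):
    for q in blobs(im,*HSV[k],25):
      if 180<q[1][0]<320 and 150<q[1][1]<260:print(n,k,q[:3])
print(r.state()['ft_force'])
c=calibration('side');S0=cv2.cvtColor(cv2.imread('pics/side0.png'),cv2.COLOR_BGR2RGB)
a=np.linspace(0,2*np.pi,36);P=np.c_[.474+.023*np.cos(a),.1925+.023*np.sin(a),0*a+.062]
q=cv2.projectPoints(P,np.array(c['rvec'],float),np.array(c['tvec'],float),np.array(c['mtx'],float),None)[0][:,0];print('orange at bench pred',q.min(0),q.max(0),'seen',[b[2] for b in blobs(S0,*HSV['orange'],50) if b[1][1]<170])
E
```

```text
[ 0.54601951 -0.19453676  0.09168948] (-0.6, -126.3) 24.15 0.1255642422990122
orange 3164 [185.9, 51.5] pos (3.0, 1.5) extent x -19.4 24.5 y -20.5 24.7
orange 1102 [218.6, 121.8] pos (3.2, -52.4) extent x -9.5 15.7 y -64.9 -39.8
teal 1507 [155.5, 13.0] pos (-5.3, 38.7) extent x -23.6 17.7 y 23.3 59.8
blue 2433 [220.3, 120.5] pos (4.0, -52.0) extent x -18.2 24.6 y -73.6 -30.6
yellow 625 [257.0, 202.7] pos (0.7, -121.3) extent x -13.3 14.0 y -138.1 -110.1
yellow 157 [298.8, 352.0] pos (-27.6, -292.9) extent x -40.4 -7.2 y -298.5 -284.5
side orange (74, [236.3, 204.1], [230, 200, 14, 10])
side teal (58, [230.4, 191.6], [225, 189, 13, 6])
side blue (60, [239.5, 218.6], [235, 212, 11, 13])
top orange (191, [265.3, 217.0], [258, 210, 16, 15])
top orange (35, [284.7, 213.1], [282, 210, 7, 7])
top teal (186, [249.2, 221.5], [242, 214, 16, 15])
top blue (154, [284.1, 214.0], [276, 205, 18, 18])
[-5.59606756  1.44301404 17.55045216]
orange at bench pred [203.81090093 141.08694044] [219.64371124 149.88115238] seen [[205, 142, 15, 10]]
```

```bash
python3 -c "
from cell import r
print(r.close_job())"
```

```text
the job is handed in; nothing more can be done
None
```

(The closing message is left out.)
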